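Set the castle nut of the red webbing unwinder

ROBOT

A 6-joint arm with a two-finger parallel gripper is mounted at the origin on a cart in front of the work surface, level with it; the furniture and walls round the work are solid. World frame = base frame: x ahead of the robot, y to its left, z up, the work surface at z = 0. Lengths are in mm, angles in degrees, forces in N, time in s.
With the tool pointing down it reaches from about 300 to 850 mm from the base axis. Payload 4.2 kg.
Tool frame: the origin (TCP) lies on the mounting face of the last link; the fingertips stand 191 mm ahead of it and the grasp point (between the pads) lies 172 mm ahead of it; z points along the fingers, y is the direction in which the jaws open and shut (so a half turn about z gives the same grasp; the last joint's range is limited). The gripper opens to 91 mm and grips with 3 to 60 N. Pads are 32 mm wide; open, the fingers measure 118 mm over their backs; the gripper's body (76 mm by 178 mm) begins 60 mm behind the grasp point.
Start: joints at [67.609, 18.312, 89.639, -0, 72.044, -1.146], TCP at [208.354, 535.921, 404.776] pointing down, gripper open.
Joint ranges: [-177.97, 177.97], [-48.28, 115.42], [12.27, 149.76], [-77.06, 257.06], [2.81, 150.46], [-146.56, 146.56]. Speed limits (degrees/s): [147.25, 147.25, 180, 180, 180, 180].

INTERFACE

Orientations are given as [roll, pitch, yaw] about the fixed x, y, z axes, in that order (R = Rz(yaw) Ry(pitch) Rx(roll)).
In Python, from workcell import env gives the robot as it stands.
- The arm moves only by the shell command python3 -m handwheel 'ROWS' [FORCE]. ROWS is JSON, a list of rows, each an object with "gripper": the opening in per cent of the stroke, from 0 (shut) to 100 (fully open); "travel": the shift along the tool's x, y, z in m, a list of three; "twist": the turn about the tool's z in rad. In form: [{"gripper": gripper, "travel": [x, y, z], "twist": twist}, ...]. A call has 1 to 5 rows; each row shifts and turns the commanded pose from where the row before left it, along the tool's axes as they then stand; what a row does not reach is not made up. A row lasts 1/12 s, in which the tool goes at most 41.7 mm and 7.16 degrees, less where a joint would pass 70% of its speed; a pose out of reach is approached as far as the arm can. A call with a gripper value outside its range is refused whole. The fingers move at their own pace and stop on an object; FORCE is the grip in N (left out, the last holds). Time passes only in rows, so rows that do not move let the fingers close. It gives the time, the measured TCP pose, the force and the opening at its end, in the units of the state.
- env.state(): the state, without advancing time (a new reading comes with each control period).
- env.grab_frame(name): name is "scene" or "top" or "wrist"; returns a dict with "frame" (480x640x3 uint8, red, green, blue), "intrinsics" (3x3 intrinsics, pixels), "extrinsics" (4x4, takes a point from camera to world coordinates). Camera axes: x right, y down, z forward; pixel columns grow to the right and rows downward; lengths in mm; the calibration is good to about 2 mm. A picture is of the moment at which its call begins. There is no depth.
- env.job_done(): hands the job in, once; it reports no verdict.
Trained networks look in the newest picture that a camera, given by its name, has taken for a name from the list of things; names that differ only in an ending like _2 or _b are one class to them, and where a whole thing is asked for, a point or a joint stands for the part that bears it (a point fixed in the world has none). Each returns a list of dicts, best first, with "confidence" (0 to 1); they miss things now and then, are a little off and sometimes report something else, mostly with a low value. They report only what shows in the picture. A call takes as long as a camera call.
- env.trace(camera, thing): "pixels" (480x640 bool, what is visible of it) and "uv" ([column, row] in pixels, amid what is visible of it).
- env.pinpoint(camera, thing): "uv" ([column, row] in pixels: a listed point, or the origin of a listed thing).
The state is a dict: "time_s": time; "qpos": joint angles; "qvel": joint speeds; "effort": joint torques, N m; "ee_pos": TCP position; "ee_rot": TCP orientation; "force": force on the tool from outside, world axes, zero at the start; "torque": the same for the moment, N m; "gripper_width": finger opening in mm.
Only numpy, scipy, OpenCV 4.12 (cv2) and the standard library are available. Lean on these libraries where they do the work, as an engineer would, in place of code of your own. Each camera call takes 0.05 s, during which the arm holds its last target. There are 200 camera calls.

TASK

The red webbing roll's stand is about to get its split pin. Tighten its brass castle nut, clockwise seen from above, only as far as the next slot that lines up with the cross hole in the spindle (the white line on the spindle's end shows the hole's direction), and let go. Leave the navy roll's stand, which is already pinned, alone.

Things in the scene. Friction and masses are not known exactly. Their poses are not given: they have to be found in the camera images.
- red_stand: Fixed stand with the red webbing roll: grey plate 110 x 110 mm, roll 70 mm across up to 37 mm height, washer 56 mm across up to 41 mm, then the brass nut on an upright 18 mm spindle that ends at 85 mm. Origin on the table, on the spindle's axis; z up; x along the white line on the spindle's end and the 5 mm cross hole (75 mm high). A split pin is fixed on the plate.
- red_crown (a point): Centre of the red stand's brass castle nut, 81 mm above the table, level with the top of its crown; turns with the nut. Hexagon 40 mm across flats (46 over corners), 41 to 69 mm high; slotted crown 37 mm across, 69 to 81 mm high, six dark-floored slots about 9 mm wide, 60 degrees apart, each over the middle of a flat. Its x axis points along one slot. The nut turns at one height.
- red_nut (a joint): Turn of the red stand's nut in rad, growing clockwise seen from above (tightening). At 0 a pair of slots, and the flats under them, lies along the cross hole (the red stand's x axis): the slot to stop at. Starts between -0.85 and -0.3; even friction of about 0.15 N m; stays where it is left.
- navy_stand: Fixed stand of the same build with a navy blue webbing roll, 74 mm across, whose nut is already locked by a split pin through its spindle: not to be touched. Origin on the table surface on its spindle's axis, z up, 85 mm high; its x axis is along its cross hole.

How it is judged:
By the outcome, as a careful person would: the job done as asked, in the order asked, and still so for the second after the job is handed in, with the robot touching nothing.
It also fails if it takes over 32 s, if anything falls off the work surface, if the arm or the gripper's body presses on something with over 40 N, if the wrist force passes 120 N, or if a joint passes its speed limit or range.

## Working session

There is one attempt and no reset: what is moved stays moved. The work goes in short steps, Python scripts to look and compute and a shell command to move; the robot and the scene stay as the last step left them, time stands still between calls to the robot, and variables do not carry over. Pictures are saved under pics/ and viewed, about 8 in all and at most 12, crops included, and the job is handed in when it is done.

```bash
ls; mkdir -p pics; cat > h.py <<'E'
from workcell import env
import numpy as np, cv2
def ray(f,uv,z):
    K=np.array(f["intrinsics"]);T=np.array(f["extrinsics"])
    d=T[:3,:3]@np.linalg.solve(K,[uv[0],uv[1],1]);o=T[:3,3]
    return (o+d*(z-o[2])/d[2])
def proj(f,p):
    K=np.array(f["intrinsics"]);T=np.array(f["extrinsics"])
    c=T[:3,:3].T@(np.array(p)-T[:3,3]);q=K@c;return q[:2]/q[2]
def save(n,img): cv2.imwrite("pics/"+n,cv2.cvtColor(img,cv2.COLOR_RGB2BGR))
E
python3 - <<'E'
from h import *
s=env.state();print(s)
ims=[]
for c in ["scene","top","wrist"]:
    f=env.grab_frame(c);ims.append(cv2.resize(f["frame"],(400,300),interpolation=cv2.INTER_AREA))
    print(c,np.round(f["extrinsics"],3).tolist())
    for t,z in [("red_stand",0),("red_crown",81),("navy_stand",0)]:
        for r in env.pinpoint(c,t)[:2]: print(t,r["confidence"],np.round(r["uv"],1),ray(f,r["uv"],z).round(1))
save("a.png",np.vstack([np.hstack(ims[:2]),np.hstack([ims[2],ims[2]*0])]))
E
```

```text
pics
{'time_s': 0.0, 'qpos': array([ 6.76105426e+01,  1.83499654e+01,  8.97069023e+01,  4.81590315e-04,
        7.20430748e+01, -1.14587702e+00]), 'qvel': array([-0.0096666 , -0.02341825,  0.06224923, -0.00496805, -0.04392173,
       -0.04788806]), 'effort': array([-1.62326472e-05, -4.12458229e+01, -2.31975871e+01,  7.28527992e-02,
        4.57566103e-02, -1.32653604e-04]), 'ee_pos': array([208.27280793, 535.76640276, 403.9334229 ]), 'ee_rot': array([-1.79900087e+02, -2.45642927e-03,  1.58756269e+02]), 'force': array([-0.30184277, -0.02172974,  0.13439481]), 'torque': array([ 0.05581117,  0.04681051, -0.01564804]), 'gripper_width': 91.39058567395494}
scene [[0.811, -0.331, 0.483, 54.54], [-0.585, -0.423, 0.692, -583.251], [-0.024, -0.843, -0.537, 571.775], [0.0, 0.0, 0.0, 1.0]]
red_stand 0.89 [344.4 319.3] [452.7 -94.7   0. ]
red_crown 0.6 [345.3 281.2] [450.4 -98.7  81. ]
navy_stand 0.61 [239.3 226.3] [456.9 259.    0. ]
top [[0.011, -0.98, 0.198, 300.671], [-1.0, -0.013, -0.007, 47.059], [0.009, -0.197, -0.98, 923.681], [0.0, 0.0, 0.0, 1.0]]
red_stand 0.74 [397.1 250.7] [448.4 -98.4   0. ]
red_crown 0.67 [405.3 246.5] [442.7 -99.5  81. ]
navy_stand 0.55 [208.8 250.1] [445.2 245.3   0. ]
wrist [[0.363, 0.906, 0.218, 147.503], [0.932, -0.353, -0.084, 559.865], [0.001, 0.233, -0.972, 385.029], [0.0, 0.0, 0.0, 1.0]]
```

View pics/a.png

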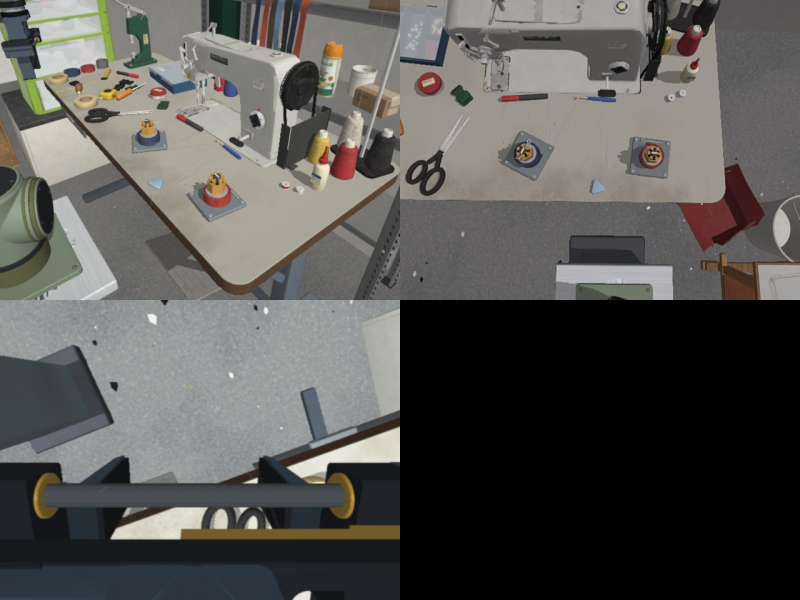

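The scene and top views show the red stand in front-right of the sewing machine. Next, a zoomed crop for angles and clearance.

```bash
python3 - <<'E'
from h import *
f=env.grab_frame("top");g=f["frame"]
c1=cv2.resize(g[205:295,350:450],(400,360),interpolation=cv2.INTER_CUBIC)
f2=env.grab_frame("scene");c2=cv2.resize(f2["frame"][245:335,295:395],(400,360),interpolation=cv2.INTER_CUBIC)
save("b.png",np.hstack([c1,c2]))
for uv in [(560,190),(575,165)]: pass
# machine front edge in top image, cols ~ 375-480 row ~190
for uv in [(375,190),(470,185),(480,150),(300,80)]:
    print(uv,[ray(f,uv,z).round(0) for z in (0,150,300)])
st=env.state();T=np.array(env.grab_frame("wrist")["extrinsics"]);print(st["ee_rot"])
from scipy.spatial.transform import Rotation as R
Rt=R.from_euler("xyz",st["ee_rot"],degrees=True).as_matrix();print("tool axes\n",Rt.round(3));print("cam in tool",Rt.T@(T[:3,3]-st["ee_pos"]));print((Rt.T@T[:3,:3]).round(3))
print(env.grab_frame("wrist")["intrinsics"])
E
```

```text
(375, 190) [array([563., -59.,   0.]), array([520., -42., 150.]), array([478., -25., 300.])]
(470, 185) [array([ 575., -238.,    0.]), array([ 531., -192.,  150.]), array([ 486., -145.,  300.])]
(480, 150) [array([ 645., -260.,    0.]), array([ 589., -210.,  150.]), array([ 533., -160.,  300.])]
(300, 80) [array([784.,  86.,   0.]), array([705.,  79., 150.]), array([627.,  73., 300.])]
[1.79992154e+02 1.32091419e-04 1.58753251e+02]
tool axes
 [[-0.932  0.362  0.   ]
 [ 0.362  0.932  0.   ]
 [-0.     0.    -1.   ]]
cam in tool [65.41377226  0.2739222  19.6216698 ]
[[-0.001 -0.972 -0.233]
 [ 1.    -0.001  0.001]
 [-0.001 -0.233  0.972]]
[[403.69691374   0.         309.9838294 ]
 [  0.         403.69691374 233.49814655]
 [  0.           0.           1.        ]]
```

View pics/b.png

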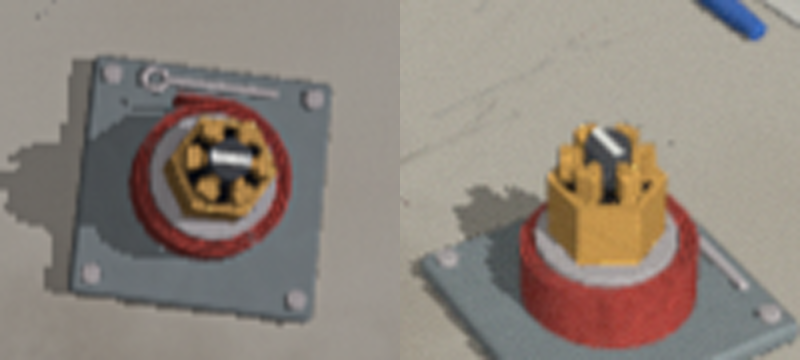

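The white line runs nearly along world y, and teeth sit over it, so the nut is about half a pitch off. I'll move to hover with the wrist camera over it.

```bash
python3 -m handwheel '[{"gripper":100,"travel":[-0.0238,-0.0308,0.003],"twist":0},{"gripper":100,"travel":[-0.0238,-0.0308,0.003],"twist":0},{"gripper":100,"travel":[-0.0238,-0.0308,0.003],"twist":0},{"gripper":100,"travel":[-0.0238,-0.0308,0.003],"twist":0},{"gripper":100,"travel":[-0.0238,-0.0308,0.003],"twist":0}]' 30
python3 -m handwheel '[{"gripper":100,"travel":[-0.0238,-0.0308,0.004],"twist":0},{"gripper":100,"travel":[-0.0238,-0.0308,0.004],"twist":0},{"gripper":100,"travel":[-0.0238,-0.0308,0.004],"twist":0},{"gripper":100,"travel":[-0.0238,-0.0308,0.004],"twist":0},{"gripper":100,"travel":[-0.0238,-0.0308,0.004],"twist":0}]'
python3 -m handwheel '[{"gripper":100,"travel":[-0.0238,-0.0308,0.005],"twist":0},{"gripper":100,"travel":[-0.0238,-0.0308,0.005],"twist":0},{"gripper":100,"travel":[-0.0238,-0.0308,0.005],"twist":0},{"gripper":100,"travel":[-0.0238,-0.0308,0.005],"twist":0},{"gripper":100,"travel":[-0.0238,-0.0308,0.005],"twist":0}]'
python3 -m handwheel '[{"gripper":100,"travel":[-0.0238,-0.0308,0.005],"twist":0},{"gripper":100,"travel":[-0.0238,-0.0308,0.005],"twist":0},{"gripper":100,"travel":[0,0,0],"twist":0.12},{"gripper":100,"travel":[0,0,0],"twist":0.12},{"gripper":100,"travel":[0,0,0],"twist":0.12}]'
for i in 1 2 3; do python3 -m handwheel '[{"gripper":100,"travel":[0,0,0],"twist":0.12},{"gripper":100,"travel":[0,0,0],"twist":0.12},{"gripper":100,"travel":[0,0,0],"twist":0.12},{"gripper":100,"travel":[0,0,0],"twist":0.12},{"gripper":100,"travel":[0,0,0],"twist":0.12}]'; done
python3 -m handwheel '[{"gripper":100,"travel":[0,0,0],"twist":0.12},{"gripper":100,"travel":[0,0,0],"twist":0},{"gripper":100,"travel":[0,0,0],"twist":0}]'
```

```text
time_s: 1.22
ee_pos: [263.5, 347.6, 389.7]
ee_rot: [180.0, 0.0, 158.8]
force: [1.1, -0.2, -0.7]
gripper_width: 91.1
time_s: 1.63
ee_pos: [318.5, 160.9, 369.9]
ee_rot: [179.9, 0.1, 158.8]
force: [0.9, 0.5, 0.4]
gripper_width: 91.0
time_s: 2.05
ee_pos: [373.6, -26.0, 344.9]
ee_rot: [180.0, 0.1, 158.7]
force: [1.1, 0.7, -0.4]
gripper_width: 91.5
time_s: 2.47
ee_pos: [395.8, -99.8, 334.6]
ee_rot: [180.0, -0.0, 137.6]
force: [-1.3, 1.4, -0.1]
gripper_width: 91.6
time_s: 2.88
ee_pos: [395.7, -98.7, 334.9]
ee_rot: [180.0, 0.0, 103.4]
force: [0.6, -0.2, -0.6]
gripper_width: 91.4
time_s: 3.3
ee_pos: [395.8, -98.7, 334.9]
ee_rot: [180.0, -0.0, 69.0]
force: [-0.5, -0.9, -0.6]
gripper_width: 90.9
time_s: 3.72
ee_pos: [395.7, -98.7, 334.9]
ee_rot: [180.0, -0.0, 34.7]
force: [0.3, -0.6, 0.2]
gripper_width: 91.3
time_s: 3.97
ee_pos: [395.7, -98.7, 334.8]
ee_rot: [180.0, -0.0, 28.3]
force: [0.3, 0.2, -0.2]
gripper_width: 91.0
```

```bash
python3 - <<'E'
from h import *
s=env.state();print(s["time_s"],s["ee_pos"],s["ee_rot"],s["qpos"].round(1))
f=env.grab_frame("wrist");save("c.png",f["frame"])
np.savez("c.npz",frame=f["frame"],intrinsics=f["intrinsics"],extrinsics=f["extrinsics"])
for t,z in [("red_stand",0),("red_crown",81)]:
    for r in env.pinpoint("wrist",t)[:2]: print(t,r["confidence"],np.round(r["uv"],1),ray(f,r["uv"],z).round(1))
E
```

```text
3.9667 [395.7242631  -98.70645267 334.83978759] [ 1.79991630e+02 -1.45885194e-02  2.82954112e+01] [-15.6   6.9 116.    0.   57.   46.1]
red_stand 0.96 [346.5 165.6] [ 447.5 -102.3    0. ]
red_crown 0.68 [358.9 172.2] [ 449.1 -101.5   81. ]
```

View pics/c.png

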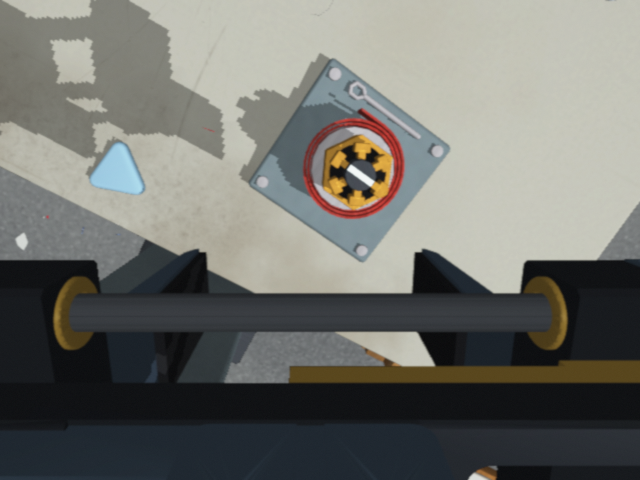

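```bash
cat > ang.py <<'E'
from h import *
def warp(f,c,z,half=35,px=10):
    n=int(2*half*px)
    w=[(c[0]+dx,c[1]+dy) for dx,dy in ((half,half),(half,-half),(-half,-half),(-half,half))]
    src=np.float32([proj(f,(*p,z)) for p in w]);dst=np.float32([(0,0),(n,0),(n,n),(0,n)]) # up=+x, right=-y
    return cv2.warpPerspective(f["frame"],cv2.getPerspectiveTransform(src,dst),(n,n),flags=cv2.INTER_CUBIC)
def line(f,c):  # white line at z=85: centre & angle (world, deg)
    w=warp(f,c,85,14,10).astype(int);m=((w.min(2)>150)&(w.max(2)-w.min(2)<50)).astype(np.uint8)
    n,l,st,ce=cv2.connectedComponentsWithStats(m)
    k=1+np.argmax(st[1:,4]);ys,xs=np.nonzero(l==k)
    P=np.c_[14-ys/10,14-xs/10];mu=P.mean(0);u,s,v=np.linalg.svd(P-mu,full_matrices=False)
    return mu+c[:2],np.degrees(np.arctan2(v[0,1],v[0,0]))%180,len(xs),s/np.sqrt(len(xs))
def phase(f,c,z=81,r=(13,17.5)):
    w=warp(f,c,z).astype(float);b=w[...,0]-w[...,2]  # brassness
    b=np.clip(b,0,90)
    a=np.radians(np.arange(0,360,1));v=np.zeros(360)
    R=np.arange(r[0],r[1],.5)
    for q in R: v+=cv2.remap(b.astype(np.float32),(10*(35-q*np.sin(a))).astype(np.float32)[None],(10*(35-q*np.cos(a))).astype(np.float32)[None],cv2.INTER_LINEAR)[0]
    v/=len(R);h=np.sum(v*np.exp(-6j*a))
    return (np.degrees(-np.angle(h))/6+30)%60, 2*abs(h)/360/v.mean()   # slot direction mod 60
E
python3 - <<'E'
from ang import *
f=dict(np.load("c.npz"));c=np.array([449,-101.5])
m,la,n,s=line(f,c);print("line",m,la,n,s)
for z in (79,81):
  for dc in ((0,0),(1,0),(-1,0),(0,1),(0,-1)):
    print(z,dc,phase(f,m+dc,z))
w=warp(f,m,81)
sl,_=phase(f,m)
w2=w.copy();
for k in range(6):
    a=np.radians(sl+60*k);cv2.line(w2,(350,350),(int(350-300*np.sin(a)),int(350-300*np.cos(a))),(0,255,0),1)
a=np.radians(la);cv2.line(w2,(int(350+340*np.sin(a)),int(350+340*np.cos(a))),(int(350-340*np.sin(a)),int(350-340*np.cos(a))),(255,0,255),1)
cv2.circle(w2,(350,350),185,(0,0,255),1)
save("d.png",cv2.resize(w2,(600,600)))
E
```

```text
line [ 448.07797602 -102.50348055] 83.34279427490195 6838 [4.89075058 1.15924763]
79 (0, 0) (np.float64(53.40896309229443), np.float64(0.4958996280705219))
79 (1, 0) (np.float64(54.11853826190068), np.float64(0.4800015493157805))
79 (-1, 0) (np.float64(52.715492497675086), np.float64(0.4660050362073774))
79 (0, 1) (np.float64(53.34936893889714), np.float64(0.5184238090125525))
79 (0, -1) (np.float64(53.448363306381154), np.float64(0.42236788891932425))
81 (0, 0) (np.float64(53.382456757001805), np.float64(0.4559217805378056))
81 (1, 0) (np.float64(54.15079818240733), np.float64(0.448777178824988))
81 (-1, 0) (np.float64(52.65472432376164), np.float64(0.4364597961809646))
81 (0, 1) (np.float64(53.3208018862054), np.float64(0.49302628656625946))
81 (0, -1) (np.float64(53.42103042767725), np.float64(0.39700877561832615))
```

View pics/d.png

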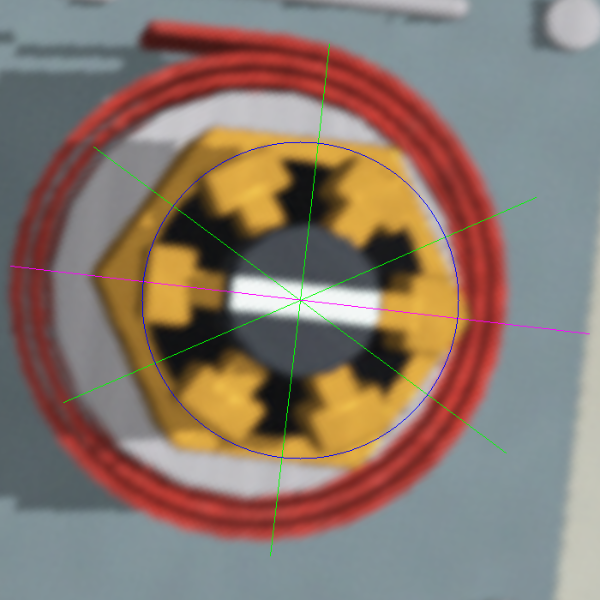

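The overlay fits: slots lie at 53.4°/113.4° world and the white line at 83.3°, so the nut needs 30.0° clockwise. Approach: jaws along 113.4° (yaw 23.4), tips at about z = 47.

```bash
python3 -m handwheel '[{"gripper":100,"travel":[0.0223,0.0137,0],"twist":0},{"gripper":100,"travel":[0.0224,0.0137,0],"twist":0.0855},{"gripper":100,"travel":[0,0,0],"twist":0},{"gripper":100,"travel":[0,0,0.02],"twist":0},{"gripper":100,"travel":[0,0,0.02],"twist":0}]' 10
python3 -m handwheel '[{"gripper":100,"travel":[0,0,0.02],"twist":0},{"gripper":100,"travel":[0,0,0.02],"twist":0},{"gripper":100,"travel":[0,0,0.016],"twist":0},{"gripper":100,"travel":[0,0,0],"twist":0},{"gripper":100,"travel":[0,0,0],"twist":0}]'
python3 -m handwheel '[{"gripper":50,"travel":[0,0,0],"twist":0},{"gripper":50,"travel":[0,0,0],"twist":0},{"gripper":50,"travel":[0,0,0],"twist":0},{"gripper":50,"travel":[0,0,0],"twist":0},{"gripper":50,"travel":[0,0,0],"twist":0}]' 10
```

```text
time_s: 4.53
ee_pos: [448.6, -101.9, 295.0]
ee_rot: [179.9, -0.1, 23.3]
force: [-0.5, 0.7, -1.2]
gripper_width: 91.0
time_s: 4.95
ee_pos: [447.8, -101.7, 238.4]
ee_rot: [-179.9, 0.1, 23.3]
force: [0.4, -0.5, -0.1]
gripper_width: 91.1
time_s: 5.37
ee_pos: [448.1, -101.8, 239.3]
ee_rot: [180.0, -0.1, 23.2]
force: [0.1, 0.7, 0.7]
gripper_width: 60.6
```

```bash
python3 - <<'E'
from h import *
s=env.state();print({k:np.round(s[k],2) for k in s})
for c in ("top","scene"):
  f=env.grab_frame(c);u,v=proj(f,(448,-102,75)).astype(int)
  g=cv2.resize(f["frame"][v-60:v+60,u-80:u+80],(400,300),interpolation=cv2.INTER_CUBIC)
  a=g if c=="top" else np.hstack([a,g])
f=env.grab_frame("wrist")
save("e.png",np.hstack([a]))
E
```

```text
{'time_s': np.float64(5.37), 'qpos': array([-1.424e+01,  1.849e+01,  1.175e+02,  1.000e-02,  4.394e+01,
        5.253e+01]), 'qvel': array([-0.03,  0.18,  0.17,  0.07, -0.09, -0.02]), 'effort': array([ -0.  , -34.51, -16.33,   0.05,  -0.05,  -0.  ]), 'ee_pos': array([ 448.15, -101.81,  239.28]), 'ee_rot': array([ 1.7996e+02, -6.0000e-02,  2.3230e+01]), 'force': array([0.09, 0.68, 0.72]), 'torque': array([-0.11,  0.17, -0.09]), 'gripper_width': np.float64(60.58)}
```

View pics/e.png

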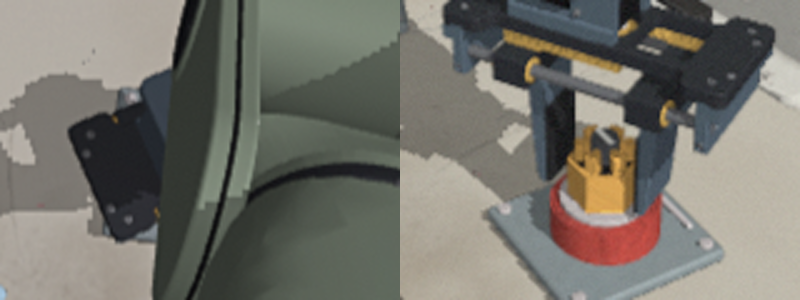

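Fingers straddle the hexagon at the right height. Closing softly.

```bash
for i in 1 2; do python3 -m handwheel '[{"gripper":0,"travel":[0,0,0],"twist":0},{"gripper":0,"travel":[0,0,0],"twist":0},{"gripper":0,"travel":[0,0,0],"twist":0},{"gripper":0,"travel":[0,0,0],"twist":0}]' 8; done
python3 -c "
from h import *
s=env.state();print(s['force'],s['torque'],s['gripper_width'],s['ee_rot'])
c=env.pinpoint('wrist','red_crown')"
```

```text
time_s: 5.85
ee_pos: [448.3, -102.4, 238.8]
ee_rot: [179.9, -0.0, 23.3]
force: [0.7, -4.7, -0.3]
gripper_width: 39.8
time_s: 6.18
ee_pos: [448.3, -102.4, 238.8]
ee_rot: [179.9, -0.0, 23.3]
force: [0.3, -4.1, 0.2]
gripper_width: 39.7
[ 0.32420425 -4.14966647  0.24038981] [-0.91302525  0.0945646   0.08991682] 39.708628057448166 [ 1.79899720e+02 -1.38173090e-02  2.32781664e+01]
```

```bash
python3 -m handwheel '[{"gripper":0,"travel":[0,0.001,0],"twist":0},{"gripper":0,"travel":[0,0,0],"twist":0},{"gripper":0,"travel":[0,0,0],"twist":0}]' 30
python3 -m handwheel '[{"gripper":0,"travel":[0,0,0],"twist":0.065},{"gripper":0,"travel":[0,0,0],"twist":0.065},{"gripper":0,"travel":[0,0,0],"twist":0.065},{"gripper":0,"travel":[0,0,0],"twist":0.065}]'
python3 -m handwheel '[{"gripper":0,"travel":[0,0,0],"twist":0.065},{"gripper":0,"travel":[0,0,0],"twist":0.065},{"gripper":0,"travel":[0,0,0],"twist":0.065},{"gripper":0,"travel":[0,0,0],"twist":0.065}]'
python3 -m handwheel '[{"gripper":0,"travel":[0,0,0],"twist":0},{"gripper":0,"travel":[0,0,0],"twist":0},{"gripper":0,"travel":[0,0,0],"twist":0}]'
python3 - <<'E'
from h import *
s=env.state();print(s['force'],s['torque'],s['gripper_width'],s['ee_rot'])
E
```

```text
time_s: 6.48
ee_pos: [448.5, -102.7, 238.8]
ee_rot: [180.0, -0.0, 23.2]
force: [-1.2, -1.9, 1.4]
gripper_width: 39.9
time_s: 6.82
ee_pos: [448.5, -102.8, 238.8]
ee_rot: [180.0, -0.0, 8.2]
force: [-0.6, -2.9, 1.9]
gripper_width: 40.0
time_s: 7.15
ee_pos: [448.5, -102.8, 238.8]
ee_rot: [180.0, -0.0, -6.7]
force: [-0.5, -2.8, 1.5]
gripper_width: 40.1
time_s: 7.4
ee_pos: [448.5, -102.9, 238.9]
ee_rot: [180.0, -0.0, -6.5]
force: [-1.8, -3.8, 2.1]
gripper_width: 39.7
[-1.80977388 -3.83347103  2.09653263] [-0.82607725  0.24844484 -0.12028449] 39.70703784667441 [ 1.79986247e+02 -2.19763401e-02 -6.51604451e+00]
```

Turned to yaw −6.5 with the hex still square in the jaws. Release, rise straight up, then back off to look.

```bash
python3 -m handwheel '[{"gripper":100,"travel":[0,0,0],"twist":0},{"gripper":100,"travel":[0,0,0],"twist":0},{"gripper":100,"travel":[0,0,0],"twist":0},{"gripper":100,"travel":[0,0,0],"twist":0},{"gripper":100,"travel":[0,0,0],"twist":0}]'
python3 -m handwheel '[{"gripper":100,"travel":[0,0,0],"twist":0},{"gripper":100,"travel":[0,0,0],"twist":0},{"gripper":100,"travel":[0,0,-0.02],"twist":0},{"gripper":100,"travel":[0,0,-0.03],"twist":0},{"gripper":100,"travel":[0,0,-0.03],"twist":0}]'
python3 -m handwheel '[{"gripper":100,"travel":[-0.026,0,0],"twist":0},{"gripper":100,"travel":[-0.026,0,0],"twist":0},{"gripper":100,"travel":[0,0,0],"twist":0},{"gripper":100,"travel":[0,0,0],"twist":0}]'
python3 - <<'E'
from ang import *
f=env.grab_frame("wrist")
r=env.pinpoint("wrist","red_crown");c=ray(f,r[0]["uv"],81)[:2];print(c)
m,la,n,s=line(f,c);print("line",m,la,n,s)
for dc in ((0,0),(1,0),(-1,0),(0,1),(0,-1)):
    p,q=phase(f,m+dc);print(dc,p,q,"err",(p-la+30)%60-30)
w=warp(f,m,81);p,_=phase(f,m)
for k in range(6):
    a=np.radians(p+60*k);cv2.line(w,(350,350),(int(350-300*np.sin(a)),int(350-300*np.cos(a))),(0,255,0),1)
a=np.radians(la);cv2.line(w,(int(350+340*np.sin(a)),int(350+340*np.cos(a))),(int(350-340*np.sin(a)),int(350-340*np.cos(a))),(255,0,255),1)
save("g.png",cv2.resize(w,(600,600)))
E
```

```text
time_s: 7.82
ee_pos: [448.4, -102.5, 238.6]
ee_rot: [-180.0, 0.0, -6.6]
force: [0.1, 0.2, 0.2]
gripper_width: 70.3
time_s: 8.23
ee_pos: [448.1, -102.6, 319.0]
ee_rot: [-180.0, 0.2, -6.6]
force: [1.1, -0.5, 0.6]
gripper_width: 91.2
time_s: 8.57
ee_pos: [395.8, -96.6, 318.9]
ee_rot: [-180.0, -0.0, -6.6]
force: [0.6, 0.5, 0.7]
gripper_width: 91.3
[ 449.12331706 -103.04765422]
line [ 448.19567863 -102.43948659] 83.15851274066685 6538 [4.85226543 1.11285287]
(0, 0) 23.586776067928618 0.5258863478437873 err 0.4282633272617673
(1, 0) 23.707630145706744 0.5152977706300931 err 0.5491174050398939
(-1, 0) 23.505841143990786 0.4865984185564867 err 0.3473284033239352
(0, 1) 23.35915417884781 0.5074492875158064 err 0.20064143818095914
(0, -1) 23.804664394972576 0.507061840098113 err 0.6461516543057257
```

View pics/g.png

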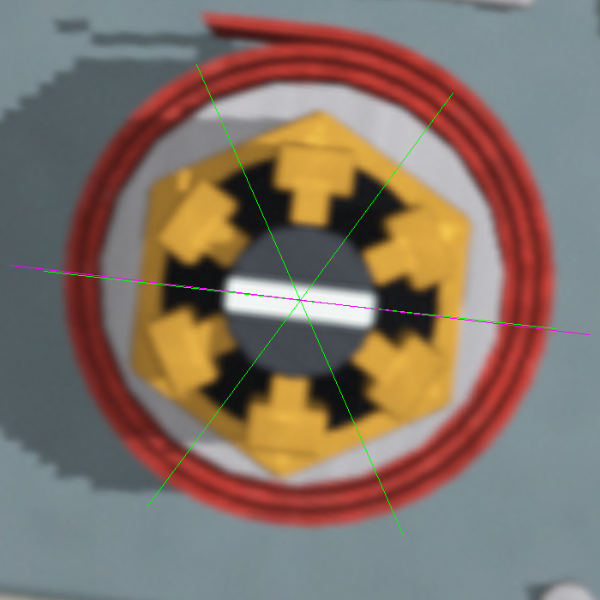

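The slots now lie along the white line: the magenta and green lines coincide to about 0.4°. The arm is clear, so I'm handing it in.

```bash
python3 -c "
from workcell import env
print(env.state()['force']);print(env.job_done())"
```

```text
[ 0.66431425  0.31691416 -0.3624835 ]
the job is handed in; nothing more can be done
None
```

I gripped the red stand's castle nut across a pair of flats and turned it 30° clockwise, to the next slot in line with the cross hole. I then let go, lifted clear and handed the job in at about 8.6 s of robot time.

- **Alignment:** the last close-up wrist picture puts a slot pair 0.4° from the white line (0.2–0.65° depending on the centre assumed).
- **Forces:** the largest wrist force I read was about 5 N, and it was near zero after release, with the gripper open and touching nothing.
- **Navy stand:** I never went near the navy nut and took no final picture of it.

No check failed. The first nut positions from the cameras differed by several millimetres, so I used the close-up and re-centred slightly on the force reading.

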